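Hold a capacitor down in the tester's sprung ring

TASK

Take the blue can capacitor out of the parts tray, set it upright in the white sprung ring of the capacitor tester and push it down until the ring is fully down on its stops, so that the contact pins underneath press against the capacitor. Keep it there for two seconds for the measurement, and finish with the robot still holding the capacitor down. Leave the other parts in the tray and the things beside the tester standing where they are.

Things in the scene. Friction and masses are not known exactly. Their poses are not given: they have to be found in the camera images.
- cap_big: The capacitor: a plain upright cylinder, 25 mm diameter, 40 mm tall, blue with a pale stripe and grey top, about 35 g; it stands in the tray. Origin at the centre of its flat underside, z up. Hold it by its upper 20 mm: the lower 15 mm goes into the ring.
- ring_seat (a point): Centre of the floor of the ring's pocket, on which the capacitor's underside comes to stand; it moves with the ring: 56 mm above the bench with the ring up, 46 mm fully down. The pocket is round, open at the top, about 29 mm wide inside and 15 mm deep, its top 4 mm flared to about 40 mm; outside it is 46 mm across at the rim.
- ring (a joint): How far the ring is pushed down, m: 0 up (where the spring holds it), 0.010 fully down on its three brass stops. The ring slides straight down. The coil spring needs about 2 N to start and about 9 N at the bottom; the contact pins add about 4 N over the last 4 mm. It springs back up when let go.
- pin_a (a joint): How far contact pin A is pushed in, m: 0 out, 0.006 at most. It stands in a 16 mm hole in the pocket floor, 4.8 mm off the axis. A seated capacitor touches it once the ring is 6 mm down and pushes it in about 4 mm with the ring fully down.
- pin_b (a joint): The same for contact pin B, on the other side of the axis.
- tester: The capacitor tester, fixed on the bench: a flat slate-blue box 150 mm (x) by 110 mm (y), 28 mm high, with a small dark panel with a display at its -x end and the white sprung ring on its deck; origin at the centre of its underside. The ring's axis is 20 mm from it along its +x; its pocket stands on a white 84 mm flange, and nothing on the tester is higher than the pocket's rim.
- tray: The parts tray, fixed on the bench: black, open, 200 mm (x) by 280 mm (y) outside with a 5 mm rim beyond, walls 26 mm high, floor 3 mm thick; origin at the centre of its underside. Six parts stand in it in any order, in two rows of three, 75 mm (y) and 88 mm (x) apart give or take 15 mm; two low parts lie between the rows.
- relay_spare: Off-white box relay standing in the tray, 36 x 28 x 38 mm; origin at the centre of its underside. Leave it.
- battery_9v: Nine-volt block battery standing in the tray, black and amber, 18 x 26 x 46 mm; origin at the centre of its underside. Leave it.
- heatsink: Finned aluminium heatsink in the tray, 30 x 40 x 22 mm; origin at the centre of its underside. Leave it.
- knob_loose: Black control knob in the tray, 36 mm across, 27 mm high; origin at the centre of its underside. Leave it.
- fuse_holder: Small black fuse holder in the tray, 14 x 50 x 16 mm; origin at the centre of its underside. Leave it.
- terminal_strip: Green terminal block lying in the tray, 9 x 41 x 12 mm; origin at the centre of its underside. Leave it.
- croc_clip: Red crocodile clip lying in the tray, 9 x 50 x 10 mm; origin at the centre of its underside. Leave it.
- flux_bottle: Amber bottle with a nozzle, 36 mm diameter, 95 mm tall, standing at the tester's right (-y) side; origin at the centre of its underside. Leave it.
- solder_spool: Small reel of solder, 50 mm diameter, 34 mm tall, standing at the tester's right side nearer the robot; origin at the centre of its underside. Leave it.

How it is judged:
By the outcome, as a careful person would: the job done as asked, in the order asked, and still so for the second after the job is handed in, while the arm keeps its last pose, push and grip.
It also fails if it takes over 45 s, if anything falls off the work surface, if the arm or the gripper's body presses on something with over 40 N, if the wrist force passes 120 N, or if a joint passes its speed limit or range.

ROBOT

A 6-joint arm with a two-finger parallel gripper is mounted at the origin on a cart in front of the work surface, level with it; the furniture and walls round the work are solid. World frame = base frame: x ahead of the robot, y to its left, z up, the work surface at z = 0. Lengths are in m, angles in rad, forces in N, time in s.
With the tool pointing down it reaches from about 0.35 to 0.85 m from the base axis. Payload 8.1 kg.
Tool frame: the origin (TCP) lies between the finger pads; the fingertips stand 14 mm ahead of it and the grasp point (between the pads) lies 5 mm behind it (robot.tcp_to_tips is the z of the fingertips in the tool frame, in m); z points along the fingers, y is the line along which they close (so a half turn about z gives the same grasp; the last joint's range is limited). The gripper opens to 93 mm and grips with 3 to 60 N. Pads are 15 mm wide; open, the fingers measure 128 mm over their backs; the gripper's body (75 mm by 188 mm) begins 65 mm behind the grasp point.
Start: joints at [1.046, 0.13, 1.488, -0, 1.523, -0.085], TCP at [0.255, 0.543, 0.233] pointing down, gripper open.
Joint ranges: [-2.96, 2.96], [-0.89, 2.26], [0.02, 2.5], [-1.34, 4.48], [0, 2.73], [-2.66, 2.66]. Speed limits (rad/s): [2.39, 2.39, 2.79, 3.14, 3.14, 3.14].

INTERFACE

Orientations are given as a rotation vector (axis times angle).
In Python, from plant import sensors, read_camera, robot gives the robot as it stands.
- The arm moves only by the tool inch_along, called by a JSON object that holds its "api" and its "payload". Schema: {"type":"object","properties":{"deltas":{"type":"array","items":{"type":"number"},"minItems":5,"maxItems":100},"clamp_n":{"type":"number"},"only":{"type":"string"},"quiet":{"type":"boolean"},"lines":{"type":"string"}},"required":["deltas"],"additionalProperties":false}. deltas is one flat list of numbers that holds 1 to 20 rows one after another, with no inner brackets; each row has 5 numbers: the finger opening in m, then dx, dy, dz in shares of the most that a row can go, 1 being 50 mm, then a turn about the tool's z in shares of 180 degrees (1.0 is 180 degrees); each row shifts and turns the commanded pose from where the row before left it, along the tool's axes as they then stand; what a row does not reach is not made up. A row lasts 1/10 s, in which the tool goes at most 0.05 m and 0.15 rad, less where a joint would pass 70% of its speed; a pose out of reach is approached as far as the arm can. The fingers move at their own pace and stop on an object; clamp_n is the grip in N (left out, the last holds). Time passes only in rows, so rows that do not move let the fingers close. The tool returns the time, the measured TCP pose, the force, the opening and the grip force at its end. only (a regular expression) keeps the lines of the reply that match it, lines (a string "A,B") keeps lines A to B, and quiet returns only ok. A shift or turn number past 1, either way, is cut back to 1. Input that does not fit is refused with a message, and nothing moves.
- sensors.read_state(): the state, without advancing time (a new reading comes with each control period).
- read_camera(name): name is "side" or "top"; returns a dict with "image" (420x560x3 uint8, red, green, blue), "depth" (420x560 float32, m along the optical axis (not along the pixel's ray), 0 where there is no reading), "fx", "fy", "cx", "cy" (pixels), "dist" ([k1, k2, p1, p2, k3] as OpenCV has them; the pictures are not rectified), "R" (3x3) and "t" (3): a world point X has camera coordinates R X + t. Camera axes: x right, y down, z forward; pixel columns grow to the right and rows downward; lengths in m; the calibration is good to about 2 mm. A picture is of the moment at which its call begins.
- robot.close_job(): hands the job in; it is judged then, once.
The state is a dict: "t": time; "q": joint angles; "dq": joint speeds; "joint_torque": joint torques, N m; "tool_pos": TCP position; "orientation": TCP orientation; "force": force on the tool from outside, world axes, zero at the start; "wrist_torque": the same for the moment, N m; "opening": finger opening in m; "gripper_force": force on a finger pad.
Only numpy, scipy, OpenCV 4.12 (cv2) and the standard library are available. Lean on these libraries where they do the work, as an engineer would, in place of code of your own. Each camera call takes 0.05 s, during which the arm holds its last target. There are 200 camera calls.

## Working session

There is one attempt and no reset: what is moved stays moved. The work goes in short steps, Python scripts to look and compute and a tool call to move; the robot and the scene stay as the last step left them, time stands still between calls to the robot, and variables do not carry over. Pictures are saved under pics/ and viewed, at most 10 in all, crops included, and the job is handed in when it is done.

```bash
mkdir -p pics; ls; cat > h.py <<'E'
import numpy as np, cv2
from plant import sensors, read_camera, robot
def cam(n):
    c=read_camera(n); c['K']=np.array([[c['fx'],0,c['cx']],[0,c['fy'],c['cy']],[0,0,1]]); c['d']=np.array(c['dist'],float); c['R']=np.array(c['R']);c['t']=np.array(c['t']); return c
def plane(c,uv,z):
    p=cv2.undistortPoints(np.array(uv,float).reshape(-1,1,2),c['K'],c['d']).reshape(-1,2)
    r=np.c_[p,np.ones(len(p))]@c['R']; o=-c['R'].T@c['t']
    return o+r*((z-o[2])/r[:,2])[:,None]
def depthpts(c,uv):
    uv=np.array(uv,float).reshape(-1,2); p=cv2.undistortPoints(uv.reshape(-1,1,2),c['K'],c['d']).reshape(-1,2)
    z=c['depth'][uv[:,1].astype(int),uv[:,0].astype(int)]
    return (np.c_[p,np.ones(len(p))]*z[:,None]-c['t'])@c['R']
def save(n,im): cv2.imwrite('pics/'+n,cv2.cvtColor(im,cv2.COLOR_RGB2BGR))
E
python3 - <<'E'
from h import *
for n in('top','side'):
    c=cam(n); save(n+'0.png',c['image']); print(n,-c['R'].T@c['t'],c['R'][2],c['fx'])
s=sensors.read_state(); print(s)
E
```

```text
pics
top [ 0.37528148 -0.01106056  1.18913745] [ 0.09962613 -0.00802926 -0.99499255] 395.2028285972624
side [-0.11923157  1.07530488  0.59801853] [ 0.45685345 -0.79891316 -0.39118115] 489.84135841579456
{'t': 0.1, 'q': array([ 1.04558118e+00,  1.31066406e-01,  1.48916163e+00,  7.26016611e-06,
        1.52298917e+00, -8.54202128e-02]), 'dq': array([-0.00012203, -0.0031795 , -0.0025029 , -0.00028808,  0.00094655,
       -0.0001698 ]), 'joint_torque': array([ 1.25299368e-03, -5.61344934e+01, -4.93094730e+01,  7.70268473e-02,
        2.91697006e-02, -6.29294505e-05]), 'tool_pos': array([0.25519844, 0.54249079, 0.23170862]), 'orientation': array([-6.85166530e-01, -3.06545818e+00,  2.43000481e-03]), 'force': array([-0.25921637,  0.66641498,  0.01864457]), 'wrist_torque': array([-0.03231356,  0.01411523,  0.07732425]), 'gripper_force': 0.0, 'opening': 0.09309332001734942}
```

View pics/top0.png

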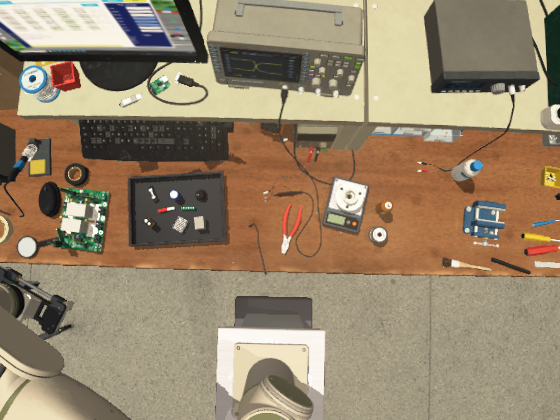

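View pics/side0.png

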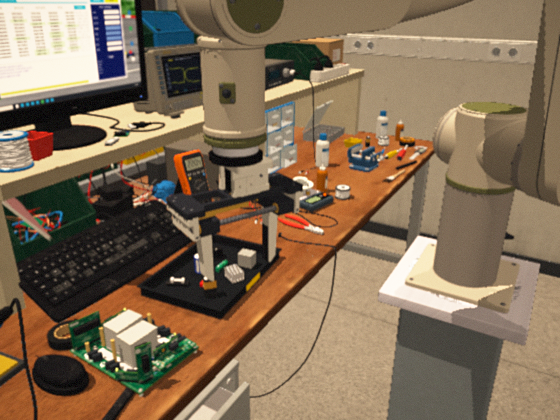

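Top shows the tray around (178,210), the ring around (348,195) and a bluish part around (175,196). The side view shows the gripper in front of the tray. I'll zoom in and measure.

```bash
python3 - <<'E'
from h import *
c=cam('top'); im=c['image']
a=cv2.resize(im[165:255,120:235],None,fx=3.4,fy=3.4*1.0,interpolation=cv2.INTER_CUBIC)
b=cv2.resize(im[165:255,305:420],None,fx=3.4,fy=3.4,interpolation=cv2.INTER_CUBIC)
save('crop1.png',np.hstack([a,b]))
hsv=cv2.cvtColor(im,cv2.COLOR_RGB2HSV)
def comps(m,off,z,name):
    n,l,s,ce=cv2.connectedComponentsWithStats(m.astype(np.uint8))
    for i in range(1,n):
        if s[i,4]>=6:
            p=ce[i]+off; print(name,p.round(1),s[i,:].tolist(),plane(c,p,z).round(4)[0])
t=hsv[165:255,120:235]; 
comps((t[...,0]>95)&(t[...,0]<130)&(t[...,1]>90)&(t[...,2]>60),[120,165],.043,'blue')
comps(t[...,2]>85,[120,165],.043,'bright')
t=hsv[165:255,305:420]; comps((t[...,1]<50)&(t[...,2]>170),[305,165],.03,'white')
comps((t[...,0]>90)&(t[...,0]<130)&(t[...,1]>45),[305,165],.028,'slate')
g=[(178,200),(200,225),(165,210),(349,196),(350,210),(175,195)]
print(depthpts(c,g).round(3))
E
```

```text
blue [178.  196.6] [55, 28, 6, 7, 23] [0.5324 0.2836 0.043 ]
bright [177.9 210.6] [0, 0, 115, 90, 3622] [0.4909 0.2817 0.043 ]
bright [151.5 193.2] [28, 23, 8, 11, 45] [0.5405 0.3631 0.043 ]
bright [173.5 194.1] [49, 25, 10, 9, 73] [0.5396 0.2975 0.043 ]
bright [197.  194.5] [76, 29, 3, 2, 6] [0.5401 0.2278 0.043 ]
bright [165.4 209. ] [37, 41, 18, 7, 72] [0.4947 0.3188 0.043 ]
bright [187.5 207.6] [61, 41, 14, 4, 52] [0.5008 0.2539 0.043 ]
bright [179.7 224.1] [52, 51, 16, 17, 169] [0.4517 0.2745 0.043 ]
bright [198.4 222.3] [73, 51, 12, 14, 137] [0.4585 0.2197 0.043 ]
bright [147.9 221.9] [24, 52, 10, 10, 36] [0.4555 0.3686 0.043 ]
white [347.5 196.2] [24, 13, 38, 38, 942] [ 0.5496 -0.2163  0.03  ]
white [387.7 204.8] [80, 37, 7, 6, 32] [ 0.5274 -0.3374  0.03  ]
white [379.  234.1] [68, 63, 13, 14, 133] [ 0.4392 -0.3114  0.03  ]
[[ 0.527  0.293  0.003]
 [ 0.451  0.216  0.036]
 [ 0.495  0.329  0.013]
 [ 0.549 -0.22   0.037]
 [ 0.508 -0.224  0.031]
 [ 0.537  0.293  0.042]]
```

View pics/crop1.png

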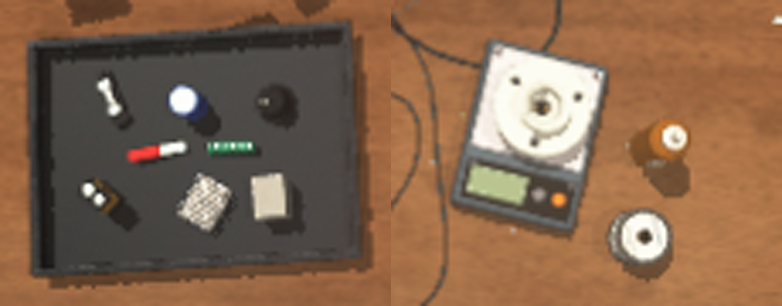

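The crop shows the cap with its grey top at about px (174,194), the knob to its right, and the clip and terminal strip below it. The ring is at about px (350,196). Next I'll refine both with depth, and with the side camera.

```bash
python3 - <<'E'
from h import *
c=cam('top'); s=cam('side')
print('side in view', [cv2.projectPoints(np.array([p]),cv2.Rodrigues(s['R'])[0],s['t'],s['K'],s['d'])[0].ravel().round(0) for p in([.537,.296,.043],[.55,-.218,.071])])
def blob(c,u0,u1,v0,v1,zl,zh,fit):
    V,U=np.mgrid[v0:v1,u0:u1]; uv=np.c_[U.ravel(),V.ravel()]; P=depthpts(c,uv)
    m=(P[:,2]>zl)&(P[:,2]<zh); Q=P[m]; q=uv[m]
    (cc,r)=cv2.minEnclosingCircle(q.astype(np.float32)); X=plane(c,[cc,q.mean(0)],fit)
    print('n',m.sum(),'z',np.median(Q[:,2]).round(4),'mean',Q.mean(0).round(4),'size',np.ptp(Q,0).round(4),'circ',np.round(cc,1),round(r,1),X.round(4).tolist())
    return uv,P,m
blob(c,165,186,185,206,.036,.05,.043)
uv,P,m=blob(c,325,372,175,220,.062,.08,.071)
z=P[:,2].reshape(45,47); print((z[::2,::2]*1000).astype(int))
blob(c,130,160,183,206,.03,.06,.04); blob(c,190,210,185,206,.02,.06,.03)
for n,k,box in(('s',s,(170,290,230,330)),):
    hsv=cv2.cvtColor(k['image'],cv2.COLOR_RGB2HSV)
a=np.hstack([cv2.resize(s['image'][230:320,150:290],(560,360)),cv2.resize(s['image'][165:225,280:315],(210,360))])
save('crop2.png',a)
E
```

```text
side in view [array([200., 255.]), array([299., 178.])]
n 60 z 0.042 mean [0.5408 0.2984 0.0422] size [0.0238 0.0246 0.0103] circ [173.3 193.7] 4.4 [[0.5406, 0.298, 0.043], [0.5407, 0.2982, 0.043]]
n 106 z 0.0697 mean [ 0.5483 -0.2167  0.0695] size [0.0415 0.0435 0.0136] circ [349.6 194.9] 7.7 [[0.5472, -0.2152, 0.071], [0.548, -0.2164, 0.071]]
[[   2    0    1    0    2    2    0   -2   -2   -1    0   -4   -3    1
    -1   -2    1   -6    0    0   -1    2    2    1]
 [   1   -1    0   -2   18   27   25   23   -1    1    0    0    0    7
     0    3    0   -2   -1   -5    4    1   -2   -2]
 [  -1   -1    3    0   26   28   25   28   29   29   24   24    4    1
     1    1    0   -2   -1    1    1    3   -1   -3]
 [   0    1   -2    1   28   28   30   28   30   27   26   25   23   26
    21   22   -3    3   -1    0    0    0    1    3]
 [   6    3    4   19   26   30   28   30   28   54   57   56   58   59
    54   27   25   27   26   23   -3   -6    1    1]
 [  -3    0    0   22   25   21   30   27   54   55   53   54   55   54
    55   53   54   25   28   27   23   25    4    2]
 [ 
[... 1745 characters left out ...]
]
 [  26   24   26   27   28   29   29   24   29   26   28   27   26   26
    26   24   25   23   25    0    2    2    0   -2]
 [  24   28   24   26   26   28   30   31   33   28   27   25   24   30
    26   27   26   26   21    0    2    0    0   -3]
 [  26   26   29   23   28   29   30   28   27   24   23   25   23   26
    23   26   27   23    0   -2   -5    1   -1    3]]<stdin>:7: RuntimeWarning: Mean of empty slice.
  ret = um.true_divide(
  return _methods._mean(a, axis=axis, dtype=dtype,
  ret = ret.dtype.type(ret / rcount)
<stdin>:8: RuntimeWarning: Mean of empty slice.
Traceback (most recent call last):
ValueError: zero-size array to reduction operation maximum which has no identity
```

```bash
cat >> h.py <<'E'
def delta(x):
    s=sensors.read_state(); Rm=cv2.Rodrigues(np.array(s['orientation']))[0]
    d=np.array(x)-s['tool_pos']; print('t',round(s['t'],2),'tcp',s['tool_pos'].round(4),'tool delta',(Rm.T@d).round(4),'dist',np.linalg.norm(d).round(3),'F',np.round(s['force'],1),'tool y',Rm[:,1].round(3),'z',Rm[:,2].round(3),'open',round(s['opening'],4),'grip',round(s['gripper_force'],1))
E
python3 - <<'E'
from h import *
c=cam('top')
V,U=np.mgrid[170:225,320:380]; uv=np.c_[U.ravel(),V.ravel()]; P=depthpts(c,uv)
z=P[:,2].reshape(V.shape); m=((z>.047)&(z<.085)).astype(np.uint8)
k=max(cv2.findContours(m,0,1)[0],key=cv2.contourArea); f=cv2.fillPoly(np.zeros_like(m),[k],1)
f=cv2.morphologyEx(f,cv2.MORPH_OPEN,np.ones((5,5),np.uint8)); k=np.argwhere(f)[:,::-1]+[320,170]
X=plane(c,k,.056); print('flange',k.mean(0),X.mean(0).round(4),np.ptp(X,0).round(4), 'diam',2*np.sqrt(f.sum()/np.pi)*(1.19-.056)/395)
r=((z>.062)&(z<.085)).astype(np.uint8); k=cv2.findContours(r,0,1)[0]; k=max(k,key=cv2.contourArea); print('rim ellipse',cv2.fitEllipse(k+[320,170]),plane(c,np.array(cv2.fitEllipse(k+[320,170])[0]),.071).round(4))
delta([.5405,.298,.2317])
E
```

```text
flange [348.58685446 195.75273865] [ 0.547 -0.215  0.056] [0.08   0.0792 0.    ] diam 0.08188822308231294
rim ellipse ((349.7657470703125, 194.9010009765625), (14.137587547302246, 14.768902778625488), 115.9736557006836) [[ 0.5473 -0.2157  0.071 ]]
t 0.3 tcp [0.2553 0.5427 0.2323] tool delta [-0.3622 -0.1     0.0006] dist 0.376 F [-0.3 -0.2  0.1] tool y [ 0.426  0.905 -0.001] z [-0.    -0.001 -1.   ] open 0.0926 grip 0.0
```

The manual's scale: shifts go in shares of 50 mm and turns go in shares of 180 degrees. Converting my numbers, -0.038 m is -0.76, -0.01 m is -0.2.

{"api": "inch_along", "payload": {"deltas": [0.055, -0.72, -0.2, 0, 0, 0.055, -0.72, -0.2, 0, 0, 0.055, -0.72, -0.2, 0, 0, 0.055, -0.72, -0.2, 0, 0, 0.055, -0.72, -0.2, 0, 0, 0.055, -0.72, -0.2, 0, 0, 0.055, -0.72, -0.2, 0, 0, 0.055, -0.72, -0.2, 0, 0, 0.055, -0.72, -0.2, 0, 0, 0.055, -0.76, -0.2, 0, 0, 0.055, 0, 0, 0, 0, 0.055, 0, 0, 0, 0], "clamp_n": 20}}

```text
t: 1.5
tool_pos: [0.5408, 0.2976, 0.2323]
orientation: [-0.688, -3.065, 0.0]
force: [0.1, -0.1, 0.4]
opening: 0.0547
gripper_force: 0.0
```

```bash
python3 - <<'E'
from h import *
delta([.5405,.298,.075]); delta([.5405,.298,.036])
E
```

```text
t 1.5 tcp [0.5408 0.2976 0.2323] tool delta [0.0003 0.0003 0.1573] dist 0.157 F [ 0.1 -0.1  0.4] tool y [ 0.428  0.904 -0.   ] z [-0.001  0.    -1.   ] open 0.0547 grip 0.0
t 1.5 tcp [0.5408 0.2976 0.2323] tool delta [0.0003 0.0003 0.1963] dist 0.196 F [ 0.1 -0.1  0.4] tool y [ 0.428  0.904 -0.   ] z [-0.001  0.    -1.   ] open 0.0547 grip 0.0
```

Converted, 0.04 m is 0.8, 0.037 m is 0.74.

{"api": "inch_along", "payload": {"deltas": [0.055, 0, 0, 0.8, 0, 0.055, 0, 0, 0.8, 0, 0.055, 0, 0, 0.8, 0, 0.055, 0, 0, 0.74, 0, 0.055, 0, 0, 0, 0]}}

```text
t: 2.0
tool_pos: [0.5349, 0.2975, 0.0691]
orientation: [-0.681, -3.057, 0.01]
force: [-1.3, -0.7, -0.7]
opening: 0.0549
gripper_force: 0.0
```

```bash
python3 - <<'E'
from h import *
s=cam('side'); a=s['image'][190:310,140:290]; save('crop3.png',cv2.resize(a,(750,600),interpolation=cv2.INTER_CUBIC))
delta([.5405,.298,.036])
hsv=cv2.cvtColor(s['image'],cv2.COLOR_RGB2HSV)[230:300,170:240]
m=((hsv[...,0]>105)&(hsv[...,0]<130)&(hsv[...,1]>110)).astype(np.uint8)
n,l,st,ce=cv2.connectedComponentsWithStats(m)
for i in range(1,n):
    if st[i,4]>8: print(st[i]+[170,230,0,0,0],ce[i]+[170,230])
print('predicted cap axis px',[cv2.projectPoints(np.array([[.5405,.298,z]]),cv2.Rodrigues(s['R'])[0],s['t'],s['K'],s['d'])[0].ravel().round(1) for z in(.003,.023,.043)])
E
```

```text
t 2.05 tcp [0.5371 0.2983 0.0728] tool delta [-0.0034  0.0014  0.0368] dist 0.037 F [0.8 0.2 1.4] tool y [ 0.424  0.905 -0.005] z [-0.006 -0.002 -1.   ] open 0.055 grip 0.0
[193 257   3  12  13] [194.07692308 262.23076923]
[198 257   8  18  89] [201.96629213 265.75280899]
predicted cap axis px [array([199.7, 270.3]), array([199.2, 262.9]), array([198.8, 255.4])]
```

View pics/crop3.png

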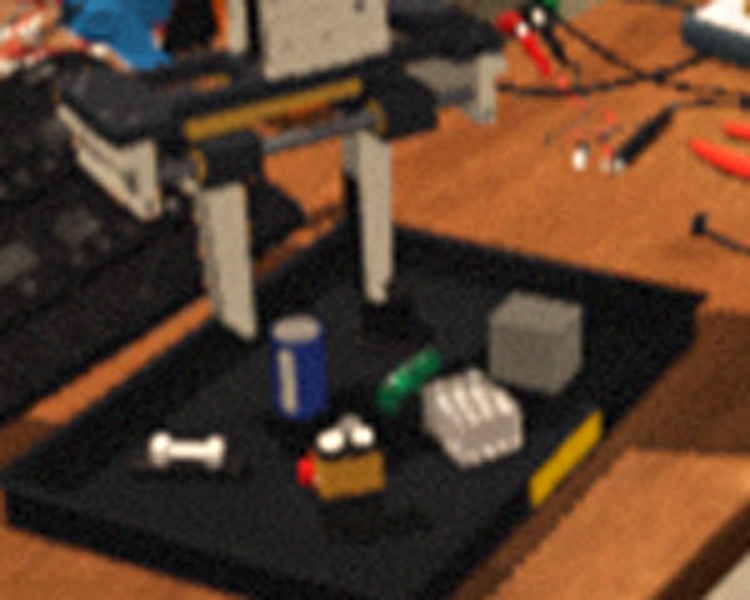

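The side view shows the cap standing between the fingers, its top at about px (200,256), against a predicted (199,255). The line-up is good, so I'm descending.

Converted, 0.013 m is 0.26, -0.001 m is -0.02.

{"api": "inch_along", "payload": {"deltas": [0.055, 0.02, -0.02, 0.26, 0, 0.055, 0, 0, 0.26, 0, 0.055, 0, 0, 0.26, 0, 0.055, 0, 0, 0, 0, 0.055, 0, 0, 0, 0, 0.055, 0, 0, 0, 0]}}

```text
t: 2.65
tool_pos: [0.5396, 0.298, 0.0373]
orientation: [0.685, 3.065, 0.001]
force: [0.6, 0.4, -0.6]
opening: 0.055
gripper_force: 0.0
```

```bash
python3 - <<'E'
from h import *
delta([.5395,.2975,.036])
E
```

```text
t 2.65 tcp [0.5396 0.298  0.0373] tool delta [-0.0001 -0.0005  0.0013] dist 0.001 F [ 0.6  0.4 -0.6] tool y [0.426 0.905 0.001] z [ 0.001  0.    -1.   ] open 0.055 grip 0.0
```

{"api": "inch_along", "payload": {"deltas": [0.02, 0, 0, 0, 0, 0.02, 0, 0, 0, 0, 0.02, 0, 0, 0, 0, 0.02, 0, 0, 0, 0, 0.02, 0, 0, 0, 0, 0.02, 0, 0, 0, 0, 0.02, 0, 0, 0, 0, 0.02, 0, 0, 0, 0], "clamp_n": 45}}

```text
t: 3.45
tool_pos: [0.5391, 0.2979, 0.0367]
orientation: [0.685, 3.066, 0.0]
force: [0.4, -0.0, 1.3]
opening: 0.0242
gripper_force: 45.0
```

```bash
python3 - <<'E'
from h import *
delta([.5395,.2975,.036])
E
```

```text
t 3.45 tcp [0.5391 0.2979 0.0367] tool delta [-0.0005 -0.0002  0.0007] dist 0.001 F [ 0.4 -0.   1.3] tool y [0.426 0.905 0.   ] z [ 0.  0. -1.] open 0.0242 grip 45.0
```

Converted, -0.04 m is -0.8, -0.015 m is -0.3.

{"api": "inch_along", "payload": {"deltas": [0.02, 0, 0, -0.3, 0, 0.02, 0, 0, -0.8, 0, 0.02, 0, 0, -0.8, 0, 0.02, 0, 0, -0.8, 0, 0.02, 0, 0, 0, 0, 0.02, 0, 0, 0, 0]}}

```text
t: 4.05
tool_pos: [0.5401, 0.2983, 0.1742]
orientation: [0.685, 3.063, 0.004]
force: [-0.2, -0.5, -1.7]
opening: 0.0241
gripper_force: 45.0
```

{"api": "inch_along", "payload": {"deltas": [0.02, -0.16, -0.34, 0, 0, 0.02, -0.32, -0.66, 0, 0, 0.02, -0.32, -0.66, 0, 0, 0.02, -0.32, -0.66, 0, 0, 0.02, -0.32, -0.66, 0, 0, 0.02, -0.32, -0.66, 0, 0, 0.02, -0.32, -0.66, 0, 0, 0.02, -0.32, -0.66, 0, 0, 0.02, -0.32, -0.66, 0, 0, 0.02, -0.32, -0.66, 0, 0, 0.02, -0.32, -0.66, 0, 0, 0.02, -0.32, -0.66, 0, 0, 0.02, -0.32, -0.66, 0, 0, 0.02, -0.32, -0.66, 0, 0, 0.02, -0.16, -0.3, 0, 0, 0.02, 0, 0, 0, 0, 0.02, 0, 0, 0, 0, 0.02, 0, 0, 0, 0]}}

```text
t: 5.85
tool_pos: [0.5451, -0.2133, 0.171]
orientation: [-0.684, -3.065, -0.001]
force: [-0.5, 0.5, -0.6]
opening: 0.0244
gripper_force: 45.0
```

```bash
python3 - <<'E'
from h import *
delta([.547,-.2155,.14])
s=cam('side'); a=s['image'][100:220,240:390]; save('crop4.png',cv2.resize(a,(750,600),interpolation=cv2.INTER_CUBIC))
E
```

```text
t 5.85 tcp [ 0.5451 -0.2133  0.171 ] tool delta [-0.0026 -0.0012  0.031 ] dist 0.031 F [-0.5  0.5 -0.6] tool y [0.425 0.905 0.   ] z [-0.001  0.001 -1.   ] open 0.0244 grip 45.0
```

View pics/crop4.png

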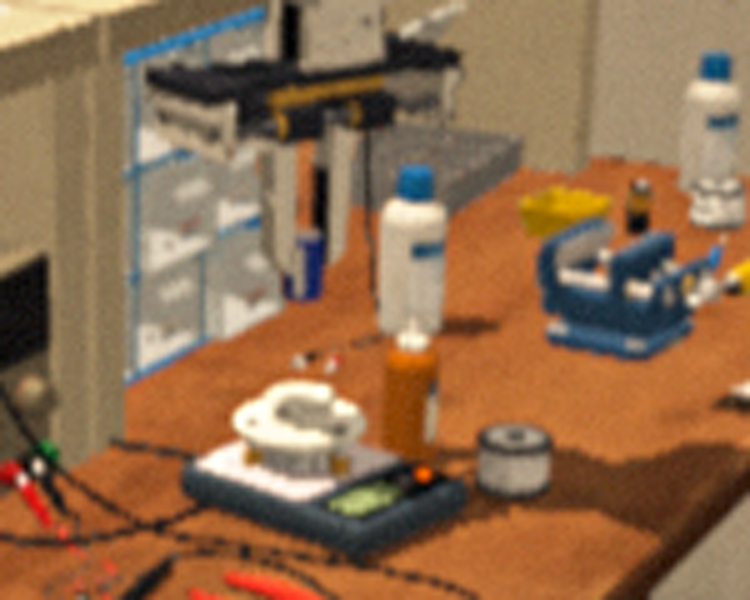

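The side view shows the cap held and upright, its bottom at about px (301,160). It sits above the pocket, whose opening is at about px (302,181). I'll lower it to just above the rim and compare.

{"api": "inch_along", "payload": {"deltas": [0.02, -0.03, -0.02, 0.34, 0, 0.02, 0, 0, 0.34, 0, 0.02, 0, 0, 0.34, 0, 0.02, 0, 0, 0, 0, 0.02, 0, 0, 0, 0, 0.02, 0, 0, 0, 0]}}

```text
t: 6.5
tool_pos: [0.5472, -0.216, 0.122]
orientation: [0.684, 3.065, -0.001]
force: [-0.5, -0.9, -0.8]
opening: 0.0242
gripper_force: 45.0
```

```bash
python3 - <<'E'
from h import *
delta([.546,-.215,.12]); tcp=sensors.read_state()['tool_pos']
s=cam('side'); im=s['image']; a=im[140:200,265:335]; save('crop5.png',cv2.resize(a,(700,600),interpolation=cv2.INTER_CUBIC))
pr=lambda p:cv2.projectPoints(np.array([p],float),cv2.Rodrigues(s['R'])[0],s['t'],s['K'],s['d'])[0].ravel().round(1)
for z in(.05,.071,.056): print('ring pred',z,pr([.547,-.2155,z]))
for z in(tcp[2]-.0337,tcp[2]-.02): print('cap pred',z,pr([tcp[0]+.001,tcp[1],z]))
hsv=cv2.cvtColor(im,cv2.COLOR_RGB2HSV)
h=hsv[150:190,285:320]; m=((h[...,0]>105)&(h[...,0]<130)&(h[...,1]>100)&(h[...,2]>50)).astype(np.uint8)
for r in range(40):
    x=np.where(m[r])[0]
    if len(x): print(150+r,285+x.min(),285+x.max(),end='; ')
D=depthpts(s,np.argwhere(np.ones((40,50)))[:,::-1]+[280,160]); m=((D[:,2]>.048)&(D[:,2]<.076)&(abs(D[:,0]-.547)<.06)&(abs(D[:,1]+.2155)<.06)).reshape(40,50)
print()
for r in range(40):
    x=np.where(m[r])[0]
    if len(x)>2: print(160+r,280+x.min(),280+x.max(),end='; ')
E
```

```text
t 6.5 tcp [ 0.5472 -0.216   0.122 ] tool delta [0.0015 0.0004 0.002 ] dist 0.003 F [-0.5 -0.9 -0.8] tool y [ 0.425  0.905 -0.   ] z [ 0.002 -0.001 -1.   ] open 0.0242 grip 45.0
ring pred 0.05 [299.4 185.1]
ring pred 0.071 [299.6 178.8]
ring pred 0.056 [299.5 183.3]
cap pred 0.08830278601502148 [299.4 173.5]
cap pred 0.10200278601502148 [299.5 169.4]
163 302 303; 164 301 303; 165 301 303; 166 301 303; 167 301 303; 168 301 302; 169 301 302; 170 301 302; 171 301 302; 172 301 302; 173 301 302; 
177 294 305; 178 293 306; 179 293 306; 180 290 308; 181 288 310; 182 287 312; 183 287 312; 184 287 312; 185 287 312; 186 288 312; 187 289 311; 188 292 308; 189 297 302;
```

View pics/crop5.png

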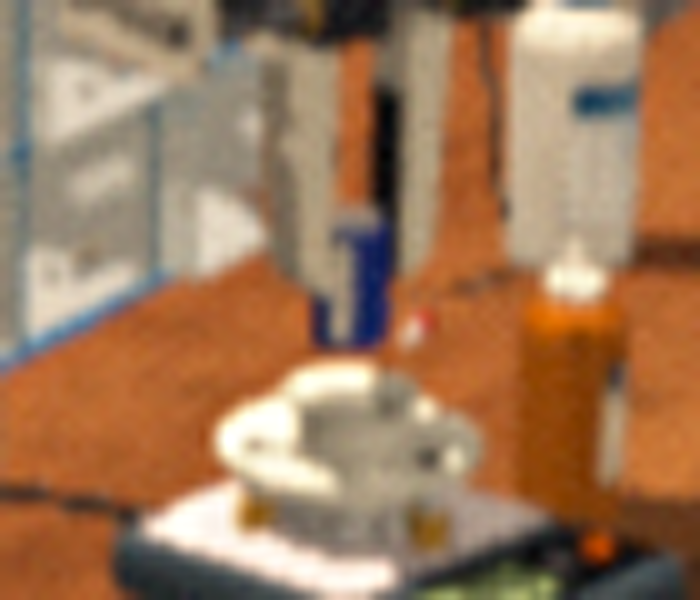

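Cap and flange are both centred at about column 300, and the cap bottom is 17 mm above the rim. They line up to about 1–2 mm, so I'm inserting slowly.

Converted, 0.006 m is 0.12, 0.004 m is 0.08.

{"api": "inch_along", "payload": {"deltas": [0.02, 0.02, 0, 0.12, 0, 0.02, 0, 0, 0.12, 0, 0.02, 0, 0, 0.12, 0, 0.02, 0, 0, 0.08, 0, 0.02, 0, 0, 0.06, 0, 0.02, 0, 0, 0, 0, 0.02, 0, 0, 0, 0]}}

```text
t: 7.25
tool_pos: [0.5455, -0.2158, 0.0956]
orientation: [-0.685, -3.066, 0.0]
force: [-0.1, 0.5, 0.1]
opening: 0.0242
gripper_force: 45.0
```

```bash
python3 - <<'E'
from h import *
delta([.546,-.215,.09]); print(sensors.read_state()['wrist_torque'].round(2))
E
```

```text
t 7.25 tcp [ 0.5455 -0.2158  0.0956] tool delta [-0.      0.001   0.0056] dist 0.006 F [-0.1  0.5  0.1] tool y [ 0.426  0.905 -0.   ] z [-0. -0. -1.] open 0.0242 grip 45.0
[-0.03  0.   -0.02]
```

{"api": "inch_along", "payload": {"deltas": [0.02, 0, 0, 0.04, 0, 0.02, 0, 0, 0.04, 0, 0.02, 0, 0, 0.04, 0, 0.02, 0, 0, 0, 0, 0.02, 0, 0, 0, 0]}}

```text
t: 7.75
tool_pos: [0.5456, -0.2158, 0.0898]
orientation: [0.685, 3.066, -0.0]
force: [0.9, -0.3, 0.4]
opening: 0.0242
gripper_force: 45.0
```

{"api": "inch_along", "payload": {"deltas": [0.02, 0, 0, 0.04, 0, 0.02, 0, 0, 0.04, 0, 0.02, 0, 0, 0, 0, 0.02, 0, 0, 0, 0, 0.02, 0, 0, 0, 0]}}

```text
t: 8.25
tool_pos: [0.5456, -0.2158, 0.0859]
orientation: [0.685, 3.066, -0.0]
force: [-1.9, 0.9, 4.8]
opening: 0.024
gripper_force: 45.0
```

```bash
python3 - <<'E'
from h import *
delta([.546,-.215,.0797]); print(sensors.read_state()['wrist_torque'].round(2))
E
```

```text
t 8.25 tcp [ 0.5456 -0.2158  0.0859] tool delta [0.     0.0009 0.0062] dist 0.006 F [-1.9  0.9  4.8] tool y [ 0.426  0.905 -0.   ] z [ 0. -0. -1.] open 0.024 grip 45.0
[0.08 0.25 0.03]
```

4.8 N at about 3.8 mm of travel matches the spring, so the cap is seated. I'm pressing on in small steps with a slight sideways relief.

Converted, 0.002 m is 0.04, 0.0005 m is 0.01.

{"api": "inch_along", "payload": {"deltas": [0.02, 0.01, 0, 0.04, 0, 0.02, 0, 0, 0.04, 0, 0.02, 0, 0, 0, 0, 0.02, 0, 0, 0, 0], "clamp_n": 50}}

```text
t: 8.65
tool_pos: [0.5457, -0.2159, 0.0825]
orientation: [0.685, 3.065, -0.001]
force: [-1.4, 1.1, 8.8]
opening: 0.0241
gripper_force: 50.0
```

{"api": "inch_along", "payload": {"deltas": [0.02, 0.01, 0, 0.02, 0, 0.02, 0, 0, 0, 0, 0.02, 0, 0, 0, 0]}}

```text
t: 8.95
tool_pos: [0.5456, -0.2158, 0.0819]
orientation: [0.685, 3.064, -0.001]
force: [-0.5, 0.7, 10.1]
opening: 0.0245
gripper_force: 50.0
```

{"api": "inch_along", "payload": {"deltas": [0.02, 0, 0, 0.02, 0, 0.02, 0, 0, 0, 0, 0.02, 0, 0, 0, 0]}}

```text
t: 9.25
tool_pos: [0.5456, -0.2158, 0.0811]
orientation: [0.685, 3.064, -0.001]
force: [-1.2, 0.9, 10.4]
opening: 0.0238
gripper_force: 50.0
```

Converted, 0.001 m is 0.02.

{"api": "inch_along", "payload": {"deltas": [0.02, 0, 0, 0.02, 0, 0.02, 0, 0, 0, 0, 0.02, 0, 0, 0, 0], "clamp_n": 60}}

```text
t: 9.55
tool_pos: [0.5457, -0.2158, 0.0802]
orientation: [0.685, 3.063, -0.001]
force: [-2.1, 0.6, 11.1]
opening: 0.0241
gripper_force: 60.0
```

{"api": "inch_along", "payload": {"deltas": [0.02, 0, 0, 0.02, 0, 0.02, 0, 0, 0, 0, 0.02, 0, 0, 0, 0]}}

```text
t: 9.85
tool_pos: [0.5457, -0.2159, 0.0797]
orientation: [0.685, 3.063, -0.001]
force: [-3.7, 1.6, 14.5]
opening: 0.0242
gripper_force: 60.0
```

{"api": "inch_along", "payload": {"deltas": [0.02, 0, 0, 0.02, 0, 0.02, 0, 0, 0, 0, 0.02, 0, 0, 0, 0]}}

```text
t: 10.15
tool_pos: [0.5459, -0.2159, 0.0796]
orientation: [0.684, 3.063, -0.001]
force: [-5.7, 2.3, 21.1]
opening: 0.0238
gripper_force: 60.0
```

The force climbs steeply to 21 N while the TCP stays at 0.0796 m (0.0797 expected at full travel), so the ring is on its stops. I'll hold for the measurement and check.

{"api": "inch_along", "payload": {"deltas": [0.02, 0, 0, 0, 0, 0.02, 0, 0, 0, 0, 0.02, 0, 0, 0, 0, 0.02, 0, 0, 0, 0, 0.02, 0, 0, 0, 0, 0.02, 0, 0, 0, 0, 0.02, 0, 0, 0, 0, 0.02, 0, 0, 0, 0, 0.02, 0, 0, 0, 0, 0.02, 0, 0, 0, 0, 0.02, 0, 0, 0, 0, 0.02, 0, 0, 0, 0, 0.02, 0, 0, 0, 0, 0.02, 0, 0, 0, 0]}}

```text
t: 11.55
tool_pos: [0.5458, -0.2159, 0.0795]
orientation: [0.685, 3.063, -0.001]
force: [-6.6, 2.6, 21.6]
opening: 0.0238
gripper_force: 60.0
```

{"api": "inch_along", "payload": {"deltas": [0.02, 0, 0, 0, 0, 0.02, 0, 0, 0, 0, 0.02, 0, 0, 0, 0, 0.02, 0, 0, 0, 0, 0.02, 0, 0, 0, 0, 0.02, 0, 0, 0, 0, 0.02, 0, 0, 0, 0, 0.02, 0, 0, 0, 0, 0.02, 0, 0, 0, 0, 0.02, 0, 0, 0, 0, 0.02, 0, 0, 0, 0, 0.02, 0, 0, 0, 0, 0.02, 0, 0, 0, 0, 0.02, 0, 0, 0, 0]}}

```text
t: 12.95
tool_pos: [0.5459, -0.2159, 0.0795]
orientation: [0.685, 3.063, -0.001]
force: [-5.7, 3.2, 20.4]
opening: 0.024
gripper_force: 60.0
```

```bash
python3 - <<'E'
from h import *
s=cam('side'); save('crop6.png',cv2.resize(s['image'][140:200,265:335],(700,600),interpolation=cv2.INTER_CUBIC))
D=depthpts(s,np.argwhere(np.ones((40,50)))[:,::-1]+[280,160]); r=np.hypot(D[:,0]-.547,D[:,1]+.2155); m=(r>.027)&(r<.039)&(D[:,2]>.035)&(D[:,2]<.065)
print('flange z',np.median(D[m,2]).round(4),m.sum())
E
```

```text
flange z 0.0473 86
```

View pics/crop6.png

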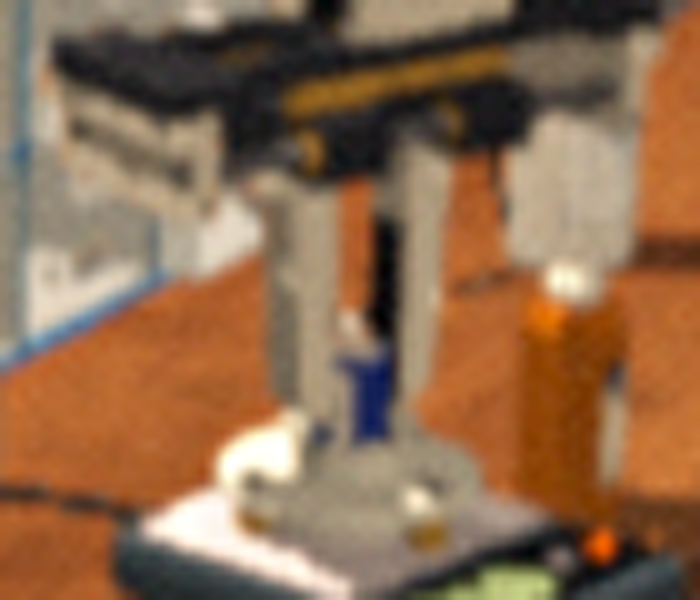

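The flange now rests on its brass posts, with depth putting it at about 47 mm. The cap is upright in the pocket, the fingers are clear of the rim, and the bottle is undisturbed. The ring has been down for about 2.8 s.

```bash
python3 -c "
from plant import robot
print(robot.close_job())"
```

```text
the job is handed in; nothing more can be done
None
```

The capacitor is seated upright in the ring and pressed onto the stops at about 21 N; it was held there for about 2.8 s, and the job was handed in at about 13 s with the robot still holding it down.

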